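# Restock the sauce-cup station with the size it lacks and shut its dust cover

## Robot

A 6-joint arm with a two-finger parallel gripper is mounted at the origin on the work surface; the furniture and walls round the work are solid. World frame = base frame: x ahead of the robot, y to its left, z up, the work surface at z = 0. Lengths are in m, angles in rad, forces in N, time in s.
With the tool pointing down it reaches from about 0.35 to 0.95 m from the base axis. Payload 17.4 kg.
Tool frame: the origin (TCP) lies at the very end of the fingers, on their centre line; the grasp point (between the pads) lies 19 mm behind it; z points along the fingers, y is the line along which they close (so a half turn about z gives the same grasp; the last joint's range is limited). The gripper opens to 93 mm and grips with 3 to 60 N. Pads are 15 mm wide; open, the fingers measure 128 mm over their backs; the gripper's body (75 mm by 188 mm) begins 65 mm behind the grasp point.
Start: joints at [1.203, 0.116, 1.442, -0, 1.584, -0.038], TCP at [0.219, 0.639, 0.219] pointing down, gripper open.
Joint ranges: [-2.83, 2.83], [-0.83, 2.19], [0.07, 2.5], [-1.14, 4.28], [0.01, 3], [-2.97, 2.97]. Speed limits (rad/s): [1.89, 1.89, 2.22, 3.14, 3.14, 3.14].

## Interface

Orientations are given as a unit quaternion [x, y, z, w].
In Python, from station import telemetry, imaging, manip gives the robot as it stands.
- The arm moves only by the tool apply_moves, never from a script. Its argument "deltas" is text: rows parted by semicolons, each of 7 numbers parted by spaces: the shift along the tool's x, y, z in units of 0.05 m (1.0 is 0.05 m), then the turn, a rotation vector about the tool's x, y, z in units of 90 degrees (1.0 is 90 degrees), then the opening, from 0 (shut) to 1 (fully open). In form: tx ty tz ax ay az jaw; .... A call has 1 to 20 rows; each row shifts and turns the commanded pose from where the row before left it, along the tool's axes as they then stand; what a row does not reach is not made up. A row lasts 1/10 s, in which the tool goes at most 50 mm and 8.59 degrees, less where a joint would pass 70% of its speed; a pose out of reach is approached as far as the arm can. A call with a number of a shift or a turn outside -1 to 1 is refused whole. A call with a gripper value outside its range is refused whole. The fingers move at their own pace and stop on an object; "squeeze" is the grip in N (left out, the last holds). Time passes only in rows, so rows that do not move let the fingers close. It gives the time, the measured TCP pose, the force, the opening and the grip force at its end, in the units of the state.
- telemetry.get_obs(): the state, without advancing time (a new reading comes with each control period).
- imaging.read_camera(name): name is "scene" or "top" or "wrist"; returns (picture, depth): 480x640x3 uint8, blue, green, red; 480x640 float32, m along the optical axis (not along the pixel's ray), 0 where there is no reading.
- imaging.camera_info(name): a dict with "fovy" (degrees; the focal length in pixels is half the picture's height over the tangent of half this angle, whatever the lens; pixels are square), "cx", "cy" (the principal point, pixels), "rvec" (rotation vector, rad) and "tvec" (3), from world to camera coordinates, as OpenCV has them; the wrist camera has in their place "hand_eye" (4x4, takes a point from camera to tool coordinates, whose origin is the TCP and whose axes are the flange's). Camera axes: x right, y down, z forward; pixel columns grow to the right and rows downward; lengths in m; the calibration is good to about 2 mm. A picture is of the moment at which its call begins: read the wrist's pose just before it. camera_info takes no time and is no camera call.
- manip.close_job(): hands the job in; it is judged then, once.
The state is a dict: "clock": time; "joints": joint angles; "qvel": joint speeds; "tau": joint torques, N m; "eef_pos": TCP position; "tcp_rot": TCP orientation; "wrist_force": force on the tool from outside, world axes, zero at the start; "ft_torque": the same for the moment, N m; "width": finger opening in m; "gripper_force": force on a finger pad.
Only numpy, scipy, OpenCV 4.12 (cv2) and the standard library are available. Lean on these libraries where they do the work, as an engineer would, in place of code of your own. Each camera call takes 0.05 s, during which the arm holds its last target. There are 200 camera calls.

## Task

The two-bay cup station should hold one stack of the taller sauce cups and one of the shorter, but a bay is empty: see which size is already there, and slide a stack of the missing size from the counter into the empty bay, fully home against the stop at its back. Then swing the clear dust cover down until it is fully shut. The nested cups are loose, so keep every stack upright and on the counter (slide, never lift), leave the stack that is not needed outside the station, and do not disturb the tin, spice jar, pepper mill or tub.

Things in the scene. Friction and masses are not known exactly. Their poses are not given: they have to be found in the camera images.
- station: Fixed steel two-bay cup station, 182 mm wide, 90 deep, no floor. Origin: centre of underside, at counter height; x points from the open front to the back, y left, z up. Three fences (3 mm, 57 mm high) at y = -89, 0, 89 mm run from x = -39 mm (mouth) to an open back of round bars at 45 mm; rear cheeks and hinge at x = 28 to 54 mm rise to 121 mm. One bay is stocked, one empty; which one varies.
- bay_left (a point): Floor point on the centre line of the left bay (station y = +44.5 mm, x = 0, z = 0). The bay is 85 mm wide inside, 82 at the mouth; a rubber stop at the back has its face 40 mm further in (x = 40 mm), so a taller-kind stack is home with its centre 2 mm further in than this point, a shorter-kind one 8 mm.
- bay_right (a point): The same point of the right bay (station y = -44.5 mm, x = 0, z = 0).
- cover (a joint): Hinge of the dust cover, rad: 0 fully shut (level), 1.5 upright. Axis along the station's y at x = 48.5, z = 116 mm. Clear panel 98 mm long, 170 wide, 3 to 5 thick, black rim, black front lip reaching 13 mm below it. Stiff friction hinge: stays where left, moves at 2 to 3 N on its edge. Starts open, near upright.
- cover_edge (a point): Top of the small black finger tab (50 mm wide, 7 mm thick) in the middle of the cover's front edge, 98 mm from the hinge axis. With the cover shut it lies at x = -50 mm, y = 0, z = 126 mm in the station frame.
- cups_mid_a: Stack of nested black sauce cups of the taller kind, upside down: 76 mm across the rim at the bottom, narrower at the top, 105 mm tall, about 0.09 kg, solid. Origin: centre of its underside; z up.
- cups_mid_b: A second stack of the taller kind, same as cups_mid_a: 76 mm across, 105 mm tall.
- cups_short: The stack of the shorter kind of black sauce cups, upside down: 63 mm across the rim at the bottom, 61 mm tall, about 0.05 kg, solid. Origin: centre of its underside; z up.
- tin: Bystander: food tin, 75 mm across, 58 mm tall, standing on the base plate of the can opener. Origin: centre of its underside.
- spice_jar: Bystander: spice jar with a green cap, 41 mm across, 103 mm tall. Origin: centre of its underside.
- mill: Bystander: pepper mill, 44 mm across, 90 mm tall. Origin: centre of its underside.
- tub_1: Bystander: small yoghurt tub, 72 mm across, 71 mm tall. Origin: centre of its underside.

How it is judged:
On the way:
1. with the cover still open, a stack of each size stands fully home in a bay of its own (x of cups_short in the frame of station between -0.006 and 0.02 m and y of cups_short in the frame of station between -0.0585 and 0.0585 m and (y of cups_short in the frame of station above 0.0305 m or y of cups_short in the frame of station below -0.0305 m) and height (world z) of cups_short below 0.006 m and angle between cups_short's own z axis and vertical below 0.08 rad and ((x of cups_mid_a in the frame of station between -0.006 and 0.02 m and y of cups_mid_a in the frame of station between -0.0585 and 0.0585 m and (y of cups_mid_a in the frame of station above 0.0305 m or y of cups_mid_a in the frame of station below -0.0305 m) and height (world z) of cups_mid_a below 0.006 m and angle between cups_mid_a's own z axis and vertical below 0.08 rad) or (x of cups_mid_b in the frame of station between -0.006 and 0.02 m and y of cups_mid_b in the frame of station between -0.0585 and 0.0585 m and (y of cups_mid_b in the frame of station above 0.0305 m or y of cups_mid_b in the frame of station below -0.0305 m) and height (world z) of cups_mid_b below 0.006 m and angle between cups_mid_b's own z axis and vertical below 0.08 rad)) and value of joint cover above 0.6 rad), for 0.2 s.
At the end, for the whole second after the job is handed in: One taller and one shorter stack stand upright in the station, each centred in its own bay (14 mm) and at its back (taller kind within 8 mm of home, shorter within 14 mm); the cover is shut to 0.06 rad; the third stack stands on the counter; all at rest (x of cups_short in the frame of station between -0.006 and 0.02 m and y of cups_short in the frame of station between -0.0585 and 0.0585 m and (y of cups_short in the frame of station above 0.0305 m or y of cups_short in the frame of station below -0.0305 m) and height (world z) of cups_short between -0.01 and 0.006 m and angle between cups_short's own z axis and vertical below 0.08 rad and ((x of cups_mid_a in the frame of station between -0.006 and 0.02 m and y of cups_mid_a in the frame of station between -0.0585 and 0.0585 m and (y of cups_mid_a in the frame of station above 0.0305 m or y of cups_mid_a in the frame of station below -0.0305 m) and height (world z) of cups_mid_a below 0.006 m and angle between cups_mid_a's own z axis and vertical below 0.08 rad) or (x of cups_mid_b in the frame of station between -0.006 and 0.02 m and y of cups_mid_b in the frame of station between -0.0585 and 0.0585 m and (y of cups_mid_b in the frame of station above 0.0305 m or y of cups_mid_b in the frame of station below -0.0305 m) and height (world z) of cups_mid_b below 0.006 m and angle between cups_mid_b's own z axis and vertical below 0.08 rad)) and value of joint cover below 0.06 rad and angle between each of cups_mid_a, cups_mid_b, cups_short's own z axis and vertical below 0.1 rad and linear speed of each of cups_mid_a, cups_mid_b, cups_short below 0.02 m/s and height (world z) of each of cups_mid_a, cups_mid_b above -0.01 m); the robot touches nothing.
It fails at once if a cup stack is tipped by more than 0.35 rad or lifted by more than 15 mm (angle between any of cups_mid_a, cups_mid_b, cups_short's own z axis and vertical above 0.35 rad or height (world z) of any of cups_mid_a, cups_mid_b, cups_short above 0.015 m).
It fails at once if a bystander (tin, spice jar, mill, tub) is moved by more than 30 mm (distance of any of tin, spice_jar, mill, tub_1 from where it was at the start of the episode above 0.03 m).
It also fails if it takes over 58 s, if anything falls off the work surface, if the arm or the gripper's body presses on something with over 40 N, if the wrist force passes 120 N, or if a joint passes its speed limit or range.

## Working session

There is one attempt and no reset: what is moved stays moved. The work goes in short steps, Python scripts to look and compute and a tool call to move; the robot and the scene stay as the last step left them, time stands still between calls to the robot, and variables do not carry over. Pictures are saved under pics/ and viewed, at most 10 in all, crops included, and the job is handed in when it is done.

Besides the shell and the picture viewer there is one more tool, called after ">>>" by a JSON object that holds its "api" and its "payload", one argument or row to a line. apply_moves: Moves the arm, as the interface text tells. Shifts and turns lie within -1 to 1; 1 stands for 0.05 m of shift or 90 degrees of turn. Its arguments: {"type":"object","properties":{"deltas":{"type":"string"},"squeeze":{"type":"number"}},"required":["deltas"]}

```bash
mkdir -p pics; ls; cat > h.py <<'E'
import numpy as np, cv2
from station import telemetry, imaging, manip
from scipy.spatial.transform import Rotation as R
def cam(n):
    o=telemetry.get_obs(); im,d=imaging.read_camera(n); c=imaging.camera_info(n)
    f=240/np.tan(np.radians(c['fovy'])/2)
    if 'hand_eye' in c:
        T=np.eye(4);T[:3,:3]=R.from_quat(o['tcp_rot']).as_matrix();T[:3,3]=o['eef_pos'];T=T@np.array(c['hand_eye'])
    else:
        M=cv2.Rodrigues(np.array(c['rvec'],float))[0];T=np.eye(4);T[:3,:3]=M.T;T[:3,3]=-M.T@np.array(c['tvec'],float).ravel()
    v,u=np.mgrid[:480,:640]
    P=np.stack([(u-c['cx'])/f*d,(v-c['cy'])/f*d,d],-1)@T[:3,:3].T+T[:3,3]
    P[d<=0]=np.nan
    return im,d,P,T,c
E
python3 - <<'E'
from h import *
print(telemetry.get_obs())
for n in('top','scene'):
    im,d,P,T,c=cam(n);print(n,c,T[:3,3]);cv2.imwrite(f'pics/{n}0.png',im);np.savez(f'{n}0.npz',im=im,P=P)
E
```

```text
pics
{'clock': 0.0, 'joints': array([ 1.20320817e+00,  1.16449266e-01,  1.44225229e+00,  8.85347107e-06,
        1.58403925e+00, -3.78172829e-02]), 'qvel': array([ 0.00015467, -0.00120112,  0.00026985,  0.001343  , -0.00201137,
       -0.00141321]), 'tau': array([-6.23670621e-05, -7.21269822e+01, -6.22600651e+01,  7.79332314e-02,
        2.38851743e-02, -1.28479378e-04]), 'eef_pos': array([0.21852232, 0.63842199, 0.21793801]), 'tcp_rot': array([ 1.64139242e-01,  9.86437013e-01, -5.61429399e-04, -1.19906882e-04]), 'wrist_force': array([-0.1515563 , -0.20206146,  0.47340939]), 'ft_torque': array([-0.00437323,  0.00582965, -0.01479411]), 'gripper_force': 0.0, 'width': 0.09304609009838219}
top {'fovy': 57.11644319743089, 'cx': 318.796660684021, 'cy': 246.92289217586256, 'rvec': array([ 2.19560498, -2.14076954,  0.1128295 ]), 'tvec': array([0.16007792, 0.54703919, 0.88274442])} [0.44859983 0.17299806 0.93431493]
scene {'fovy': 46.27480278329862, 'cx': 321.2418553218523, 'cy': 243.00921695726825, 'rvec': array([ 2.35831213, -0.51136499,  0.22043045]), 'tvec': array([-0.40500931,  0.31943129,  0.84638584])} [ 0.21447874 -0.46821419  0.84688383]
```

View pics/top0.png

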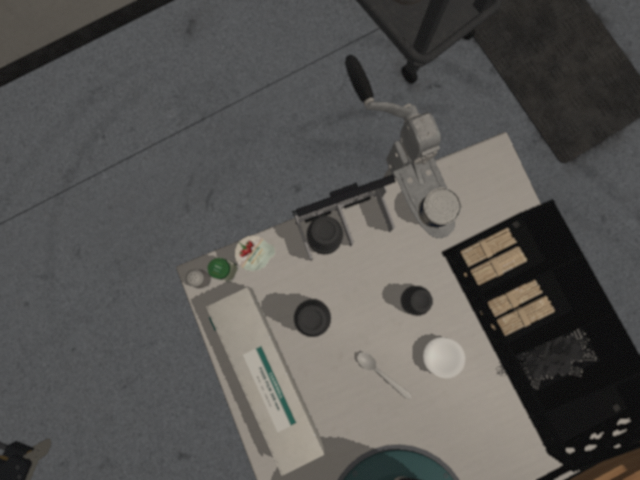

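View pics/scene0.png

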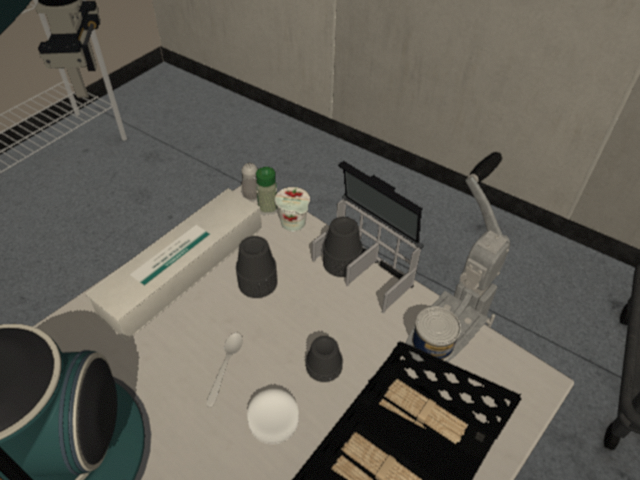

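The top view shows a tall-looking stack at (325,233) in the station's left bay. The right bay, near (365,215), is empty. A second tall stack is at (312,317) and the short one at (416,300). The tin is at (440,207), next to the right bay, and the cover is upright. Next I'll measure these.

```bash
python3 - <<'E'
from h import *
for n,pts in (('top',[(325,233),(312,317),(416,300),(440,207),(443,357),(255,250)]),('scene',[(343,255),(256,270),(323,360)])):
    z=np.load(n+'0.npz');im,P=z['im'],z['P']
    print(n,'counter z',np.nanmedian(P[330:345,365:380,2]) if n=='top' else np.nanmedian(P[330:345,280:295,2]))
    for u,v in pts:
        w=P[v-45:v+45,u-45:u+45].reshape(-1,3);c=P[v,u]
        zt=np.nanpercentile(P[v-4:v+5,u-4:u+5,2],90)
        near=w[np.hypot(*(w[:,:2]-c[:2]).T)<.055]
        top=near[(abs(near[:,2]-zt)<.006)]
        body=near[(near[:,2]>.012)]
        ctr,r=cv2.minEnclosingCircle(top[:,:2].astype(np.float32))
        bc,br=cv2.minEnclosingCircle(body[:,:2].astype(np.float32))
        print(u,v,'ztop',zt.round(4),'top c',np.round(ctr,4),round(r,4),len(top),'body',np.round(bc,4),round(br,4))
z=np.load('top0.npz');im,P=z['im'],z['P']
# fence tops
for n,(a,b,c,d) in (('top',(180,262,285,400)),('scene',(180,320,300,430))):
    z=np.load(n+'0.npz');P=z['P'];im=z['im']
    Q=P[a:b,c:d];g=im[a:b,c:d].max(-1)
    m=(abs(Q[...,2]-.055)<.006)&(Q[...,0]>.55)
    q=Q[m&(g>70)];print(n,len(q));
    np.save(n+'_f.npy',q)
    m2=(Q[...,2]>.125); q2=Q[m2]; print('high',len(q2),np.nanmin(q2,0) if len(q2) else 0,np.nanmax(q2,0)if len(q2) else 0)
    big=cv2.resize(im[a-20:b+20,c-20:d+20],None,fx=4,fy=4,interpolation=cv2.INTER_CUBIC)
    mm=np.zeros(im.shape[:2],np.uint8);mm[a:b,c:d]=(m&(g>70))*255
    k,l,s,ct=cv2.connectedComponentsWithStats(mm)
    for i in range(1,k):
        if s[i,4]>12:
            p=P[l==i];mn=p.mean(0);U,S,V=np.linalg.svd(p[:,:2]-mn[:2],full_matrices=False);t=(p[:,:2]-mn[:2])@V[0]
            print(s[i],mn.round(4),'dir',np.degrees(np.arctan2(V[0,1],V[0,0])).round(1),'ends',(mn[:2]+V[0]*t.min()).round(4),(mn[:2]+V[0]*t.max()).round(4),'w',np.ptp((p[:,:2]-mn[:2])@V[1]).round(4))
    big[cv2.resize(mm[a-20:b+20,c-20:d+20],None,fx=4,fy=4,interpolation=0)>0]=(0,0,255)
    cv2.imwrite(f'pics/{n}_f.png',big)
a=cv2.imread('pics/top_f.png')
cv2.imwrite('pics/f.png',a)
E
```

```text
top counter z -0.0008777126471365415
325 233 ztop 0.1022 top c [0.568  0.1636] 0.0275 638 body [0.563  0.1623] 0.0548
312 317 ztop 0.1019 top c [0.4002 0.1844] 0.028 686 body [0.3998 0.1844] 0.0378
416 300 ztop 0.0611 top c [ 0.4391 -0.0301] 0.0232 401 body [ 0.4396 -0.0303] 0.0317
440 207 ztop 0.0618 top c [ 0.6302 -0.0715] 0.0381 1074 body [ 0.6305 -0.0712] 0.0381
443 357 ztop 0.0286 top c [ 0.3256 -0.0861] 0.0399 1238 body [ 0.3256 -0.0861] 0.0399
255 250 ztop 0.0716 top c [0.5212 0.3057] 0.046 1049 body [0.5212 0.3057] 0.046
scene counter z -0.0004973723450092393
343 255 ztop 0.0709 top c [0.5639 0.1587] 0.033 190 body [0.5637 0.1479] 0.0481
256 270 ztop 0.0837 top c [0.396  0.1805] 0.0303 194 body [0.3964 0.1815] 0.0379
323 360 ztop 0.0615 top c [ 0.4366 -0.0312] 0.0239 552 body [ 0.4364 -0.0323] 0.0319
top 359
high 1004 [0.57437805 0.04898969 0.20693173] [0.63956613 0.21305441 0.21831428]
[381 196  14  33 107] [0.6133 0.0369 0.0563] dir -158.5 ends [0.6464 0.05  ] [0.5826 0.0249] w 0.0066
[336 203  18  41 134] [0.5895 0.1229 0.0562] dir -158.3 ends [0.6285 0.1385] [0.5507 0.1075] w 0.0065
[297 224   9  18  55] [0.5668 0.2095 0.0567] dir -157.5 ends [0.5859 0.2174] [0.5505 0.2028] w 0.0063
scene 477
high 2484 [0.58821201 0.04847468 0.125005  ] [0.65948124 0.21826669 0.21860122]
[360 230  12   9  23] [0.616  0.1671 0.0583] dir 109.0 ends [0.6212 0.1519] [0.6121 0.1783] w 0.0059
[348 241  40  30 170] [0.5913 0.1219 0.056 ] dir -161.6 ends [0.6323 0.1355] [0.549  0.1078] w 0.0301
[388 249  13  10  29] [0.6425 0.0982 0.0577] dir -67.5 ends [0.6362 0.1135] [0.6473 0.0865] w 0.0045
[385 268  32  30 154] [0.619  0.0382 0.0563] dir -159.2 ends [0.6624 0.0547] [0.5797 0.0233] w 0.0077
[416 309  14  11  80] [ 0.6188 -0.0436  0.0595] dir -161.4 ends [ 0.6346 -0.0382] [ 0.6024 -0.0491] w 0.018
```

View pics/f.png

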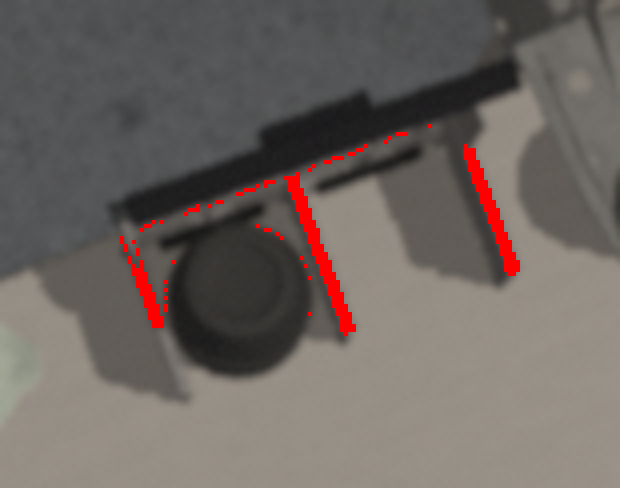

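The picture shows the three fences cleanly marked: left (140,290), middle (320,260) and right (490,210). They give a yaw of 21.4° and a spacing of 88.7 mm, against 89 mm expected. The right bay is empty, and heights confirm the stocked stack is the taller kind, so the short stack is needed. First I'll turn the tool to the station's axes and travel.

```bash
cat >> h.py <<'E'
a=np.radians(21.4);ex=np.array([np.cos(a),np.sin(a)]);ey=np.array([-ex[1],ex[0]])
O=.591*ex-.1008*ey   # station origin
def st(p): p=np.asarray(p)[...,:2]-O; return np.stack([p@ex,p@ey],-1)
def show():
    o=telemetry.get_obs();M=R.from_quat(o['tcp_rot']).as_matrix()
    print('t',round(o['clock'],2),'stn',st(o['eef_pos']).round(4),'z',o['eef_pos'][2].round(4),'toolx deg',np.degrees(np.arctan2(M[1,0],M[0,0])).round(2),'zaxis',M[:,2].round(3),'F',o['wrist_force'].round(1),'w',round(o['width'],4))
E
python3 - <<'E'
from h import *
P=np.concatenate([np.load(n+'0.npz')['P'].reshape(-1,3) for n in('top','scene')]);P=P[~np.isnan(P[:,0])]
s=st(P);m=(P[:,2]>.14)&(s[:,0]>-.1)&(s[:,0]<.3)&(abs(s[:,1])<.3)
h=np.c_[s,P[:,2]][m]
c=h[abs(h[:,1])<.095];print('cover',np.percentile(c,[1,50,99],axis=0).round(3))
e=c[c[:,2]>c[:,2].max()-.012];print('edge',np.percentile(e,[2,50,98],axis=0).round(3))
o=h[abs(h[:,1])>.095];print('other',len(o),np.percentile(o,[0,50,100],axis=0).round(3) if len(o) else '')
print('short',st([.4375,-.0305]),'tall',st([.568,.1636]));show()
E
```

```text
cover [[ 0.017 -0.094  0.142]
 [ 0.033 -0.019  0.211]
 [ 0.25   0.084  0.217]]
edge [[ 0.017 -0.094  0.208]
 [ 0.028 -0.015  0.214]
 [ 0.242  0.082  0.217]]
other 3156 [[ 0.072 -0.212  0.14 ]
 [ 0.131 -0.167  0.155]
 [ 0.26  -0.095  0.216]]
short [-0.19479182 -0.0872308 ] tall [-0.00246645  0.04587072]
t 0.1 stn [-0.1546  0.6155] z 0.218 toolx deg 161.1 zaxis [-0.    -0.001 -1.   ] F [-0.1 -0.7 -0.6] w 0.0932
```

>>> {"api": "apply_moves", "payload": {
  "deltas": "0 0 0 0 0 -0.09 1; 0 0 0 0 0 -0.09 1; 0 0 0 0 0 -0.09 1; 0 0 0 0 0 -0.09 1; 0 0 0 0 0 -0.088 1; 0 0 0 0 0 0 1",
  "squeeze": 3
}}

```text
clock: 0.7
eef_pos: [0.2186, 0.6385, 0.2182]
tcp_rot: [-0.187, 0.982, -0.0, -0.0]
wrist_force: [-0.5, 0.6, 0.2]
width: 0.0931
gripper_force: 0.0
```

>>> {"api": "apply_moves", "payload": {
  "deltas": "0.044 -0.78 0 0 0 0 1; 0.044 -0.78 0 0 0 0 1; 0.044 -0.78 0 0 0 0 1; 0.044 -0.78 0 0 0 0 1; 0.044 -0.78 0 0 0 0 1; 0.044 -0.78 0 0 0 0 1; 0.044 -0.78 0 0 0 0 1; 0.044 -0.78 0 0 0 0 1; 0.044 -0.78 0 0 0 0 1; 0.044 -0.78 0 0 0 0 1; 0.044 -0.78 0 0 0 0 1; 0.044 -0.78 0 0 0 0 1; 0.044 -0.78 0 0 0 0 1; 0.044 -0.78 0 0 0 0 1; 0.044 -0.78 0 0 0 0 1; 0.044 -0.78 0 0 0 0 1; 0.044 -0.78 0 0 0 0 1; 0.044 -0.78 0 0 0 0 1; 0 0 0 0 0 0 1; 0 0 0 0 0 0 1"
}}

```text
clock: 2.7
eef_pos: [0.438, -0.0298, 0.2184]
tcp_rot: [-0.183, 0.983, 0.0, -0.0]
wrist_force: [-0.0, -0.1, -0.5]
width: 0.0932
gripper_force: 0.0
```

```bash
python3 - <<'E'
from h import *
show()
im,d,P,T,c=cam('wrist');cv2.imwrite('pics/w1.png',im)
m=(P[...,2]>.052)&(P[...,2]<.068)&(np.hypot(P[...,0]-.4375,P[...,1]+.0305)<.06)
b=(P[...,2]>.006)&(P[...,2]<.068)&(np.hypot(P[...,0]-.4375,P[...,1]+.0305)<.06)
for q in(m,b):
    ctr,r=cv2.minEnclosingCircle(P[q][:,:2].astype(np.float32));print(q.sum(),ctr,r,st(ctr))
E
```

```text
t 2.7 stn [-0.194  -0.0868] z 0.2184 toolx deg -158.88 zaxis [-0.001  0.    -1.   ] F [-0.  -0.1 -0.5] w 0.0932
1867 (0.43747231364250183, -0.030729107558727264) 0.02382665127515793 [-0.1949012  -0.08743401]
2834 (0.43751078844070435, -0.03087981976568699) 0.031496066600084305 [-0.19492037 -0.08758837]
```

>>> {"api": "apply_moves", "payload": {
  "deltas": "0.02 -0.014 0.59 0 0 0 1; 0 0 0.59 0 0 0 1; 0 0 0.59 0 0 0 1; 0 0 0.59 0 0 0 1; 0 0 0.59 0 0 0 1; 0 0 0.59 0 0 0 1; 0 0 0.56 0 0 0 1; 0 0 0 0 0 0 1; 0 0 0 0 0 0 0.68; 0 0 0 0 0 0 0.68; 0 0 0 0 0 0 0.68; 0 0 0 0 0 0 0.68; 0 0 0 0 0 0 0.6; 0 0 0 0 0 0 0.6; 0 0 0 0 0 0 0.6",
  "squeeze": 3
}}

```text
clock: 4.25
eef_pos: [0.4378, -0.0304, 0.0141]
tcp_rot: [-0.186, 0.983, -0.0, 0.0]
wrist_force: [0.5, 0.0, 5.4]
width: 0.0615
gripper_force: 3.0
```

```bash
python3 -c "
from h import *
show()"
```

```text
t 4.25 stn [-0.1945 -0.0873] z 0.0141 toolx deg -158.58 zaxis [ 0.001 -0.    -1.   ] F [0.5 0.  5.4] w 0.0615
```

>>> {"api": "apply_moves", "payload": {
  "deltas": "-0.1 0.04 0 0 0 0 0.6; -0.155 0.057 0 0 0 0 0.6; -0.155 0.057 0 0 0 0 0.6; -0.155 0.057 0 0 0 0 0.6; -0.155 0.057 0 0 0 0 0.6; -0.155 0.057 0 0 0 0 0.6; -0.155 0.057 0 0 0 0 0.6; -0.155 0.057 0 0 0 0 0.6; -0.155 0.057 0 0 0 0 0.6; -0.155 0.057 0 0 0 0 0.6; -0.155 0.057 0 0 0 0 0.6; -0.155 0.057 0 0 0 0 0.6; -0.155 0.057 0 0 0 0 0.6; -0.155 0.057 0 0 0 0 0.6; -0.155 0.057 0 0 0 0 0.6; -0.06 0.02 0 0 0 0 0.6; 0 0 0 0 0 0 0.6; 0 0 0 0 0 0 0.6"
}}

```text
clock: 6.05
eef_pos: [0.5303, 0.0522, 0.0136]
tcp_rot: [-0.186, 0.983, 0.0, 0.0]
wrist_force: [0.7, 1.3, 0.5]
width: 0.0617
gripper_force: 3.0
```

```bash
python3 - <<'E'
from h import *
show()
im,d,P,T,c=cam('scene');cv2.imwrite('pics/s1.png',im)
E
```

```text
t 6.05 stn [-0.0782 -0.0441] z 0.0136 toolx deg -158.57 zaxis [ 0.  0. -1.] F [0.7 1.3 0.5] w 0.0617
```

View pics/s1.png

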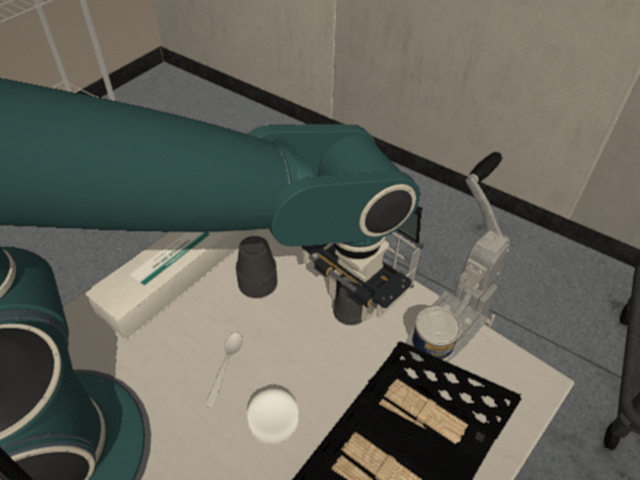

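>>> {"api": "apply_moves", "payload": {
  "deltas": "0 0 0 0 0 0 0.85; 0 0 0 0 0 0 0.85; 0 0 0 0 0 0 0.85; 0 0 0 0 0 0 0.85; 0 0 -0.4 0 0 0 0.85; 0 0 -0.6 0 0 0 0.85; 0 0 -0.6 0 0 0 0.85; 0.35 0 0 0 0 0 0.85; 0.5 0 0 0 0 0 0.32; 0.5 0 0 0 0 0 0.32; 0 0 0 0 0 0 0.32; 0 0 0.4 0 0 0 0.32; 0 0 0.45 0 0 0 0.32; 0 0 0.42 0 0 0 0.32; 0 0 0 0 0 0 0.32; 0 0 0 0 0 0 0.32"
}}

```text
clock: 7.7
eef_pos: [0.4677, 0.0276, 0.0306]
tcp_rot: [-0.186, 0.983, 0.0, -0.0]
wrist_force: [0.7, 0.3, 0.6]
width: 0.0296
gripper_force: 0.0
```

```bash
python3 - <<'E'
from h import *
show()
im,d,P,T,c=cam('wrist');cv2.imwrite('pics/w2.png',im)
s=st(P);q=(P[...,2]>.05)&(P[...,2]<.068)&(np.hypot(s[...,0]+.078,s[...,1]+.044)<.04)
print(q.sum())
if q.sum()>50: ctr,r=cv2.minEnclosingCircle(P[q][:,:2].astype(np.float32));print(st(ctr),r)
E
```

```text
t 7.7 stn [-0.1454 -0.0442] z 0.0306 toolx deg -158.58 zaxis [-0.  0. -1.] F [0.7 0.3 0.6] w 0.0296
2344
[-0.08521238 -0.04409507] 0.023480646312236786
```

View pics/w2.png

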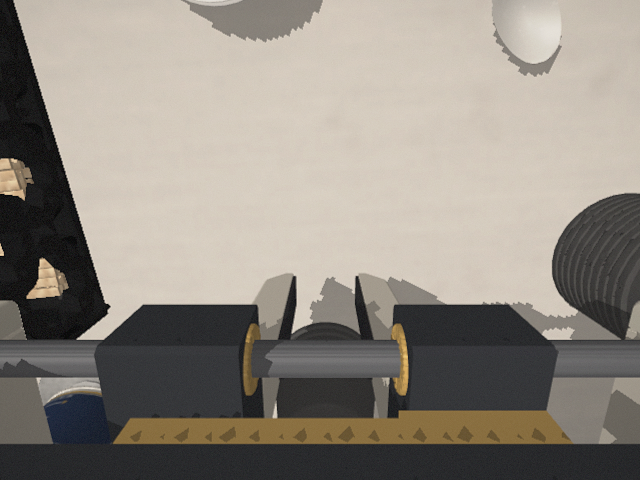

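The wrist view shows the short stack at (325,370), centred between the fingers. Now I'll push it in.

>>> {"api": "apply_moves", "payload": {
  "deltas": "-0.15 0 0 0 0 0 0.32; -0.155 0 0 0 0 0 0.32; -0.155 0 0 0 0 0 0.32; -0.155 0 0 0 0 0 0.32; -0.155 0 0 0 0 0 0.32; -0.155 0 0 0 0 0 0.32; -0.155 0 0 0 0 0 0.32; -0.155 0 0 0 0 0 0.32; -0.155 0 0 0 0 0 0.32; -0.155 0 0 0 0 0 0.32; -0.155 0 0 0 0 0 0.32; -0.155 0 0 0 0 0 0.32; -0.155 0 0 0 0 0 0.32; -0.1 0 0 0 0 0 0.32; 0 0 0 0 0 0 0.32"
}}

```text
clock: 9.25
eef_pos: [0.5661, 0.0662, 0.0301]
tcp_rot: [-0.186, 0.983, 0.0, 0.0]
wrist_force: [0.8, -0.0, 0.3]
width: 0.0294
gripper_force: 0.0
```

```bash
python3 - <<'E'
from h import *
show()
for n in('wrist','top'):
    im,d,P,T,c=cam(n);cv2.imwrite(f'pics/{n}3.png',im)
    s=st(P);q=(P[...,2]>.052)&(P[...,2]<.066)&(abs(s[...,1]+.044)<.034)&(s[...,0]>-.06)&(s[...,0]<.034)&(im.max(-1)<70)
    print(n,q.sum())
    if q.sum()>50: ctr,r=cv2.minEnclosingCircle(P[q][:,:2].astype(np.float32));print(st(ctr),r,np.percentile(s[q],[1,99],axis=0))
E
```

```text
t 9.25 stn [-0.0397 -0.0441] z 0.0301 toolx deg -158.57 zaxis [ 0.  0. -1.] F [ 0.8 -0.   0.3] w 0.0294
wrist 4213
[-0.01974084 -0.04440287] 0.032292045652866364 [[-0.04727236 -0.06413228]
 [ 0.01001533 -0.02482522]]
top 0
```

>>> {"api": "apply_moves", "payload": {
  "deltas": "-0.1 0 0 0 0 0 0.32; -0.1 0 0 0 0 0 0.32; -0.06 0 0 0 0 0 0.32; -0.04 0 0 0 0 0 0.32; 0 0 0 0 0 0 0.32"
}}

```text
clock: 9.85
eef_pos: [0.5798, 0.0716, 0.0301]
tcp_rot: [-0.186, 0.983, 0.0, -0.0]
wrist_force: [0.6, 0.3, -0.2]
width: 0.0295
gripper_force: 0.0
```

>>> {"api": "apply_moves", "payload": {
  "deltas": "-0.04 0 0 0 0 0 0.32; 0 0 0 0 0 0 0.32"
}}

```text
clock: 10.05
eef_pos: [0.5815, 0.0722, 0.0301]
tcp_rot: [-0.186, 0.983, -0.0, -0.0]
wrist_force: [-0.7, -0.0, -0.6]
width: 0.0298
gripper_force: 0.3
```

>>> {"api": "apply_moves", "payload": {
  "deltas": "-0.04 0 0 0 0 0 0.32; 0 0 0 0 0 0 0.32"
}}

```text
clock: 10.25
eef_pos: [0.5824, 0.0725, 0.0299]
tcp_rot: [-0.186, 0.983, -0.0, -0.001]
wrist_force: [-8.7, -3.7, 3.6]
width: 0.0299
gripper_force: 5.0
```

```bash
python3 - <<'E'
from h import *
show()
im,d,P,T,c=cam('wrist');cv2.imwrite('pics/w4.png',im)
s=st(P);q=(P[...,2]>.054)&(P[...,2]<.066)&(abs(s[...,1]+.044)<.012)&(s[...,0]>-.06)&(s[...,0]<.04)&(im.max(-1)<70)
print(np.percentile(s[q],[1,50,99],axis=0))
E
```

```text
t 10.25 stn [-0.0223 -0.0442] z 0.0299 toolx deg -158.58 zaxis [-0.003 -0.001 -1.   ] F [-8.7 -3.7  3.6] w 0.0299
[[-0.01627289 -0.0557981 ]
 [ 0.01488922 -0.04435154]
 [ 0.02694108 -0.03234747]]
```

Contact with the stop: 9 N, at the predicted depth. Back off and check.

>>> {"api": "apply_moves", "payload": {
  "deltas": "0.2 0 0 0 0 0 0.32; 0.5 0 0 0 0 0 0.32; 0.6 0 0 0 0 0 0.32; 0.6 0 0 0 0 0 0.2; 0.5 0 -0.8 0 0 0 0; 0.5 0 -0.9 0 0 0 0; 0.5 0 -0.9 0 0 0 0; 0 0 -0.9 0 0 0 0; 0 0 -0.9 0 0 0 0; 0 0 -0.8 0 0 0 0; 0 0 0 0 0 0 0"
}}

```text
clock: 11.4
eef_pos: [0.4271, 0.0113, 0.2931]
tcp_rot: [-0.186, 0.983, -0.001, 0.004]
wrist_force: [0.8, -0.5, -0.9]
width: 0.0004
gripper_force: 0.0
```

```bash
python3 - <<'E'
from h import *
show()
for n in('top','scene','wrist'):
    im,d,P,T,c=cam(n)
    if n!='wrist':cv2.imwrite(f'pics/{n}5.png',im)
    s=st(P);q=(P[...,2]>.052)&(P[...,2]<.066)&(abs(s[...,1]+.044)<.034)&(s[...,0]>-.06)&(s[...,0]<.034)&(im.max(-1)<70)
    print(n,q.sum())
    if q.sum()>50: ctr,r=cv2.minEnclosingCircle(P[q][:,:2].astype(np.float32));print(st(ctr),r)
    q=(P[...,2]>.135)&(abs(s[...,1])<.085)&(s[...,0]>0)&(s[...,0]<.075)&(P[...,2]<.23)
    if n!='wrist' and q.sum()>50:
        X=s[q][:,0];Z=P[q][:,2];
        for lo in np.arange(.135,.22,.01):
            k=(Z>=lo)&(Z<lo+.01)
            if k.sum()>5: print(round(lo+.005,3),k.sum(),np.percentile(X[k],[5,50,95]).round(4))
E
```

```text
t 11.4 stn [-0.1892 -0.0445] z 0.2931 toolx deg -158.58 zaxis [ 0.008 -0.    -1.   ] F [ 0.8 -0.5 -0.9] w 0.0004
top 404
[ 0.00750134 -0.04428588] 0.023331336677074432
0.21 697 [0.02   0.0261 0.0374]
0.22 357 [0.0222 0.0303 0.0397]
scene 434
[ 0.0051152  -0.04494074] 0.02477913349866867
0.14 155 [0.0384 0.0402 0.0418]
0.15 148 [0.037  0.0384 0.0401]
0.16 151 [0.0355 0.037  0.0387]
0.17 144 [0.0338 0.0354 0.037 ]
0.18 158 [0.0321 0.0337 0.0354]
0.19 122 [0.0305 0.0324 0.034 ]
0.2 11 [0.0287 0.0298 0.0308]
0.21 292 [0.017  0.0216 0.0348]
0.22 281 [0.0185 0.0272 0.0366]
wrist 1
```

View pics/scene5.png

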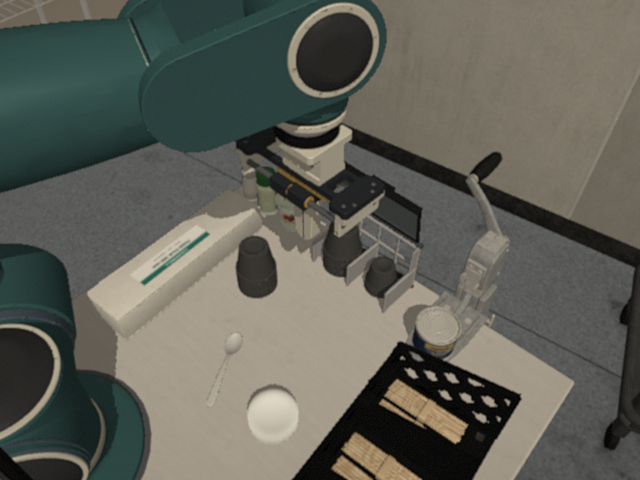

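The scene view shows the short stack at (381,277) upright in the right bay. The tall stack is at (342,250), and the cover's upper half is visible at (400,215). The short stack measures x = 7.5 mm, y = -44.3 mm, so it is home. Cover angle is about 1.41 rad. Now I'll go behind it.

>>> {"api": "apply_moves", "payload": {
  "deltas": "-0.62 0.1 0 0 0 0 0; -0.62 0.1 0 0 0 0 0; -0.62 0.1 0 0 0 0 0; -0.62 0.1 0 0 0 0 0; -0.62 0.1 0 0 0 0 0; -0.62 0.1 0 0 0 0 0; -0.62 0.1 0 0 0 0 0; -0.62 0.1 0 0 0 0 0; -0.62 0.1 0 0 0 0 0; 0 0 0 0 0 0 0; 0 0 0 0 0 0 0"
}}

```text
clock: 12.65
eef_pos: [0.6694, 0.1553, 0.2853]
tcp_rot: [-0.186, 0.983, -0.0, -0.002]
wrist_force: [-0.1, -0.6, 0.3]
width: 0.0006
gripper_force: 0.0
```

```bash
python3 -c "
from h import *
show()"
```

```text
t 12.65 stn [0.0889 0.0011] z 0.2853 toolx deg -158.55 zaxis [-0.003 -0.001 -1.   ] F [-0.1 -0.6  0.3] w 0.0006
```

>>> {"api": "apply_moves", "payload": {
  "deltas": "0 0 0.404 0 0 0 0; 0 0 0.404 0 0 0 0; 0 0 0.404 0 0 0 0; 0 0 0.404 0 0 0 0; 0 0 0 0 0 0 0; -0.2 0 0 0 0 0 0; -0.2 0 0 0 0 0 0; -0.2 0 0 0 0 0 0; -0.2 0 0 0 0 0 0; -0.2 0 0 0 0 0 0; -0.2 0 0 0 0 0 0; 0 0 0 0 0 0 0"
}}

```text
clock: 13.85
eef_pos: [0.7265, 0.1775, 0.2062]
tcp_rot: [-0.186, 0.983, 0.0, -0.0]
wrist_force: [-0.4, -0.4, 0.2]
width: 0.0006
gripper_force: 0.0
```

```bash
python3 -c "
from h import *
show()"
```

```text
t 13.85 stn [0.1502 0.001 ] z 0.2062 toolx deg -158.57 zaxis [-0.001 -0.    -1.   ] F [-0.4 -0.4  0.2] w 0.0006
```

Sign slip: tool x points to the station front, so I moved away from the cover. Nothing was touched. Now the other way.

>>> {"api": "apply_moves", "payload": {
  "deltas": "0.3 0 0 0 0 0 0; 0.4 0 0 0 0 0 0; 0.4 0 0 0 0 0 0; 0.3 0 0 0 0 0 0; 0.2 0 0 0 0 0 0; 0.2 0 0.01 0 0 0 0; 0.2 0 0.01 0 0 0 0; 0.2 0 0.01 0 0 0 0; 0.2 0 0.01 0 0 0 0; 0 0 0 0 0 0 0"
}}

```text
clock: 14.85
eef_pos: [0.613, 0.1329, 0.2049]
tcp_rot: [-0.186, 0.983, -0.0, -0.0]
wrist_force: [-0.1, 0.1, -0.2]
width: 0.0003
gripper_force: 0.0
```

```bash
python3 -c "
from h import *
show()"
```

```text
t 14.85 stn [0.0282 0.0009] z 0.2049 toolx deg -158.59 zaxis [-0. -0. -1.] F [-0.1  0.1 -0.2] w 0.0003
```

>>> {"api": "apply_moves", "payload": {
  "deltas": "0.16 0 0.077 0 0 0 0; 0.16 0 0.077 0 0 0 0; 0.153 0 0.103 0 0 0 0; 0.153 0 0.103 0 0 0 0; 0 0 0 0 0 0 0"
}}

```text
clock: 15.35
eef_pos: [0.5836, 0.1215, 0.1858]
tcp_rot: [-0.186, 0.983, -0.0, -0.001]
wrist_force: [-0.4, 0.0, 0.3]
width: 0.0003
gripper_force: 0.0
```

```bash
python3 - <<'E'
from h import *
show()
im,d,P,T,c=cam('scene');cv2.imwrite('pics/s6.png',im[90:330,200:520].repeat(2,0).repeat(2,1))
E
```

```text
t 15.35 stn [-0.0033  0.0009] z 0.1858 toolx deg -158.58 zaxis [-0.001 -0.    -1.   ] F [-0.4  0.   0.3] w 0.0003
```

View pics/s6.png

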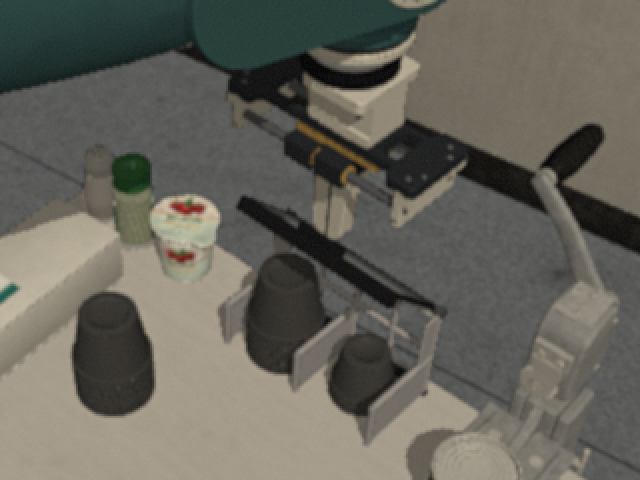

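The cover is coming down: its lip runs from (240,205) to (440,305), with the finger behind it at (330,215). Both stacks stand upright. I'll continue along the arc.

>>> {"api": "apply_moves", "payload": {
  "deltas": "0.128 0 0.12 0 0 0 0; 0.128 0 0.132 0 0 0 0; 0.1 0 0.15 0 0 0 0; 0.1 0 0.155 0 0 0 0; 0.068 0 0.17 0 0 0 0; 0.068 0 0.17 0 0 0 0; 0 0 0 0 0 0 0"
}}

```text
clock: 16.1
eef_pos: [0.5563, 0.1108, 0.1404]
tcp_rot: [-0.186, 0.983, 0.0, -0.001]
wrist_force: [0.3, -0.0, 0.2]
width: 0.0004
gripper_force: 0.0
```

>>> {"api": "apply_moves", "payload": {
  "deltas": "0.03 0 0.12 0 0 0 0; 0.03 0 0.12 0 0 0 0; 0 0 0 0 0 0 0"
}}

```text
clock: 16.4
eef_pos: [0.554, 0.1098, 0.129]
tcp_rot: [-0.186, 0.983, 0.0, -0.001]
wrist_force: [0.7, 0.9, -0.9]
width: 0.0008
gripper_force: 0.0
```

```bash
python3 - <<'E'
from h import *
show()
im,d,P,T,c=cam('scene');cv2.imwrite('pics/s7.png',im[90:330,200:520].repeat(2,0).repeat(2,1))
E
```

```text
t 16.4 stn [-0.0351  0.0009] z 0.129 toolx deg -158.58 zaxis [-0.001 -0.    -1.   ] F [ 0.7  0.9 -0.9] w 0.0008
```

View pics/s7.png

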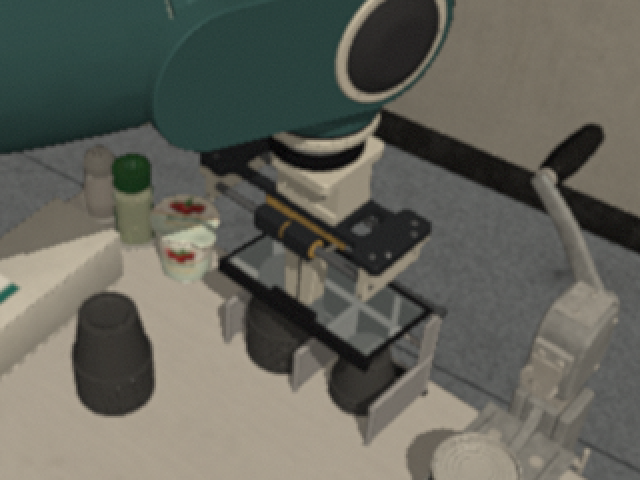

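The cover is almost level: its front lip runs from (225,262) to (370,360), with the finger on the panel behind the tab at (300,300). I'll press down until it resists.

>>> {"api": "apply_moves", "payload": {
  "deltas": "0.03 0 0.08 0 0 0 0; 0 0 0.04 0 0 0 0; 0 0 0 0 0 0 0"
}}

```text
clock: 16.75
eef_pos: [0.5528, 0.1093, 0.1236]
tcp_rot: [-0.186, 0.983, -0.0, -0.0]
wrist_force: [0.1, -0.3, 0.3]
width: 0.0004
gripper_force: 0.0
```

>>> {"api": "apply_moves", "payload": {
  "deltas": "0 0 0.04 0 0 0 0; 0 0 0 0 0 0 0"
}}

```text
clock: 16.95
eef_pos: [0.5529, 0.1094, 0.1217]
tcp_rot: [-0.186, 0.983, -0.0, -0.0]
wrist_force: [1.7, 0.1, -0.1]
width: 0.0003
gripper_force: 0.0
```

>>> {"api": "apply_moves", "payload": {
  "deltas": "0 0 0.04 0 0 0 0; 0 0 0 0 0 0 0"
}}

```text
clock: 17.15
eef_pos: [0.5529, 0.1094, 0.1197]
tcp_rot: [-0.186, 0.983, 0.0, -0.0]
wrist_force: [0.3, -0.1, -0.2]
width: 0.0001
gripper_force: 0.0
```

>>> {"api": "apply_moves", "payload": {
  "deltas": "0 0 0.03 0 0 0 0; 0 0 0 0 0 0 0"
}}

```text
clock: 17.35
eef_pos: [0.5529, 0.1094, 0.1182]
tcp_rot: [-0.186, 0.983, 0.0, -0.0]
wrist_force: [0.0, -0.1, -0.2]
width: 0.0005
gripper_force: 0.0
```

>>> {"api": "apply_moves", "payload": {
  "deltas": "0 0 0.03 0 0 0 0"
}}

```text
clock: 17.45
eef_pos: [0.5531, 0.1094, 0.1175]
tcp_rot: [-0.186, 0.983, 0.0, 0.0]
wrist_force: [-8.3, -1.2, 20.5]
width: 0.0008
gripper_force: 10.4
```

>>> {"api": "apply_moves", "payload": {
  "deltas": "0 0 0.03 0 0 0 0; 0 0 0 0 0 0 0"
}}

```text
clock: 17.65
eef_pos: [0.5531, 0.1094, 0.1175]
tcp_rot: [-0.186, 0.983, -0.0, 0.001]
wrist_force: [-9.8, -2.1, 20.2]
width: 0.0008
gripper_force: 10.3
```

```bash
python3 - <<'E'
from h import *
show()
im,d,P,T,c=cam('scene')
s=st(P)
# black rim profile along x at right side & front lip heights
for xl in np.arange(-.055,.05,.01):
    q=(s[...,0]>xl)&(s[...,0]<xl+.01)&(abs(abs(s[...,1])-.079)<.008)&(P[...,2]>.1)&(P[...,2]<.16)
    if q.sum()>4: print(xl.round(3),q.sum(),np.percentile(P[q][:,2],[10,50,90]).round(4))
E
```

```text
t 17.65 stn [-0.0361  0.0008] z 0.1175 toolx deg -158.58 zaxis [ 0.001  0.    -1.   ] F [-9.8 -2.1 20.2] w 0.0008
-0.055 93 [0.1103 0.1169 0.119 ]
-0.045 70 [0.1158 0.1171 0.1189]
-0.035 79 [0.1155 0.1173 0.1193]
-0.025 69 [0.116  0.1174 0.119 ]
-0.015 69 [0.1152 0.1173 0.119 ]
-0.005 42 [0.1156 0.1171 0.1185]
0.005 41 [0.1151 0.1174 0.1195]
0.015 39 [0.1156 0.1175 0.1186]
0.025 38 [0.1143 0.1174 0.1191]
0.035 51 [0.1143 0.1183 0.1203]
0.045 5 [0.1183 0.1194 0.1213]
```

Hard stop at 20 N and the rim is level, so the cover is shut. Now I'll retreat straight up and verify.

>>> {"api": "apply_moves", "payload": {
  "deltas": "0 0 -0.1 0 0 0 0; 0 0 -0.3 0 0 0 0; 0 0 -0.6 0 0 0 0; 0 0 -0.8 0 0 0 0; 0.7 0 -0.5 0 0 0 0; 0.7 0 0 0 0 0 0; 0.7 0 0 0 0 0 0; 0.7 0 0 0 0 0 0; 0 0 0 0 0 0 0; 0 0 0 0 0 0 0; 0 0 0 0 0 0 0"
}}

```text
clock: 18.8
eef_pos: [0.4231, 0.0584, 0.2308]
tcp_rot: [-0.186, 0.983, 0.0, 0.0]
wrist_force: [0.5, -0.5, 0.6]
width: 0.0007
gripper_force: 0.0
```

```bash
python3 - <<'E'
from h import *
show()
im,d,P,T,c=cam('scene');s=st(P);cv2.imwrite('pics/s8.png',im)
q=(s[...,0]>-.05)&(s[...,0]<.025)&(abs(abs(s[...,1])-.079)<.008)&(P[...,2]>.1)&(P[...,2]<.16)
print('slope',np.polyfit(s[q][:,0],P[q][:,2],1))
E
```

```text
t 18.8 stn [-0.1757  0.0008] z 0.2308 toolx deg -158.57 zaxis [ 0.  0. -1.] F [ 0.5 -0.5  0.6] w 0.0007
slope [0.00560775 0.11754226]
```

View pics/s8.png

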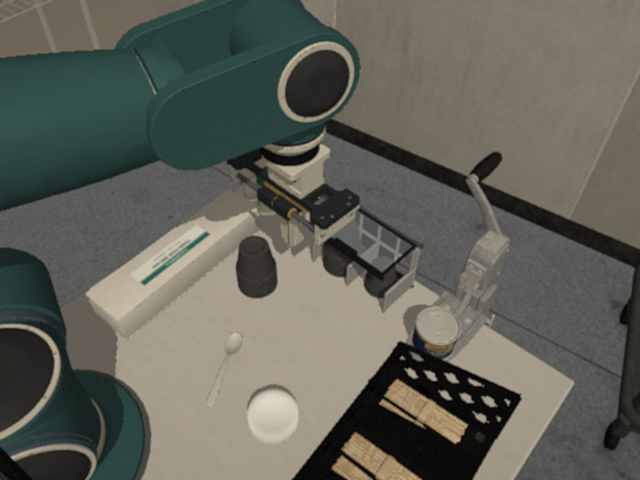

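The cover is level (slope 0.006 rad) around (380,245), with both stacks upright beneath it. The spare tall stack stands at (256,267), and the robot is clear of everything.

```bash
python3 -c "
from h import *
print(manip.close_job())"
```

```text
the job is handed in; nothing more can be done
None
```

The short stack is fully home in the right bay beside the tall stack, the dust cover is shut, the spare tall stack is still on the counter, and the job was handed in at about 19 s; no verdict came back.

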